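# Seal a tub of paint cake on the sprung stand

### The arm

A 6-joint arm with a two-finger parallel gripper is mounted at the origin on the work surface. World frame = base frame: x ahead of the robot, y to its left, z up, the work surface at z = 0. Lengths are in m, angles in rad, forces in N, time in s.
With the tool pointing down it reaches from about 0.25 to 0.775 m from the base axis. Payload 4 kg.
Tool frame: the origin (TCP) lies on the centre line of the jaws, within the pads' length; the fingertips stand 8 mm ahead of it and the grasp point (between the pads) lies 11 mm behind it; z points along the fingers, y is the direction in which the jaws open and shut (so a half turn about z gives the same grasp; the last joint's range is limited). The gripper opens to 94 mm and grips with 3 to 60 N. Pads are 16 mm wide; open, the fingers measure 119 mm over their backs; the gripper's body (75 mm by 177 mm) begins 78 mm behind the grasp point.
Start: joints at [-1.45, 0.087, 1.371, -0, 1.684, -0.103], TCP at [0.122, -0.536, 0.214] pointing down, gripper open.
Joint ranges: [-3.1, 3.1], [-0.76, 2.03], [0.27, 2.55], [-1.08, 4.22], [0.17, 2.65], [-2.57, 2.57]. Speed limits (rad/s): [2.79, 2.79, 3.14, 3.14, 3.14, 3.14].

### API

Orientations are given as [roll, pitch, yaw] about the fixed x, y, z axes, in that order (R = Rz(yaw) Ry(pitch) Rx(roll)).
In Python, from bench import * gives the robot as it stands.
- The arm moves only by the tool step_arm, never from a script. Its argument "steps" is a list of rows, each an object of numbers: "jaw": the opening, from 0 (shut) to 1 (fully open); "tx", "ty", "tz": the shift along the tool's x, y, z in m; "ax", "ay", "az": the turn, a rotation vector about the tool's x, y, z in rad. In form: [{"jaw": .., "tx": .., "ty": .., "tz": .., "ax": .., "ay": .., "az": ..}, ...]. A call has 1 to 8 rows; each row is the pose to reach, as a shift and turn from the pose measured when the call began, along the tool's axes at that moment; what a row does not reach only later rows make up. A row lasts 1/10 s, in which the tool goes at most 50 mm and 8.59 degrees, less where a joint would pass 70% of its speed; a pose out of reach is approached as far as the arm can. A call with a gripper value outside its range is refused whole. The fingers move at their own pace and stop on an object; the grip force is fixed at half the most. Time passes only in rows, so rows that repeat a pose let the fingers close. It gives the time, the measured TCP pose, the force and the opening at its end, in the units of the state.
- get_obs(): the state, without advancing time (a new reading comes with each control period).
- snapshot(name): name is "side" or "top"; returns (picture, depth): 384x512x3 uint8, red, green, blue; 384x512 float32, m along the optical axis (not along the pixel's ray), 0 where there is no reading.
- camera_model(name): a dict with "intrinsics" (3x3 intrinsics, pixels), "origin" and "orientation" of the camera in the world. Camera axes: x right, y down, z forward; pixel columns grow to the right and rows downward; lengths in m; the calibration is good to about 2 mm. A picture is of the moment at which its call begins. camera_model takes no time and is no camera call.
- close_job(): hands the job in, once; it reports no verdict.
Trained networks look in the newest picture that a camera, given by its name, has taken for a name from the list of things; names that differ only in an ending like _2 or _b are one class to them, and where a whole thing is asked for, a point or a joint stands for the part that bears it (a point fixed in the world has none). Each returns a list of dicts, best first, with "confidence" (0 to 1); they miss things now and then, are a little off and sometimes report something else, mostly with a low value. They report only what shows in the picture. A call takes as long as a camera call.
- silhouettes(camera, query): "pixels" (384x512 bool, what is visible of it) and "rect" ([left, top, right, bottom] in pixels, round what is visible of it).
The state is a dict: "time": time; "joint_positions": joint angles; "qvel": joint speeds; "joint_torque": joint torques, N m; "tool_pos": TCP position; "ee_rot": TCP orientation; "wrist_force": force on the tool from outside, world axes, zero at the start; "wrist_torque": the same for the moment, N m; "width": finger opening in m.
Only numpy, scipy, OpenCV 4.12 (cv2) and the standard library are available. Lean on these libraries where they do the work, as an engineer would, in place of code of your own. Each camera call takes 0.05 s, during which the arm holds its last target. There are 200 camera calls.

### The job

Put the yellow lid on the open yellow tub that stands in the sprung sealing stand, so that it sits level and fully home on the rim, then press it straight down until the sprung cradle reaches its hard stop. Press firmly but do not crush the tub, and finish while still holding the lid pressed down with the cradle on its stop. Leave the blue lid, the blue tub, the bottles and the brush where they are.

Things in the scene. Friction and masses are not known exactly. Their poses are not given: they have to be found in the camera images.
- stand: Sprung sealing stand, fixed: grey base plate 130 x 130 x 12, dark steel drum of diameter 96 up to 42 above the table. Above it, on a coil spring, an aluminium cradle cup, outer diameter 86, 18 tall, in which the yellow tub stands. Origin: centre of its underside on the table, z up.
- cradle (a joint): How far the cradle has sunk, m: 0 = up (start), 0.020 = on its hard stop. At 0 the tub stands on its inner floor 71 mm above the table. Spring 400 N/m, preloaded: the lid sinks from about 5 N of push and meets the stop at about 13 N; let go, it springs back up. A push of 15 to 30 N is a good hold; above about 45 N the tub is crushed.
- tub_yellow: Open round yellow plastic tub standing in the cradle, slightly tapered, 70 tall, outer diameter 76 at the rim, wall 3 (mouth diameter 70), mass about 0.18 kg, with a dry paint cake inside. Origin: centre of its underside; z points up to the mouth. Not to be grasped; up to 2 mm loose in the cradle.
- tub_yellow_rim (a point): Centre of the mouth of the yellow tub, level with the top of its rim; 141 mm above the table at the start and 121 mm with the cradle on its stop.
- lid_yellow_knob (a point): Centre of the yellow lid's knob, half-way up. Lid (37 tall, about 60 g, lying plug-down on the table), from below: tapered plug 8 tall, diameter 58 to 66, enters the tub's mouth; yellow flange, diameter 82, 5 thick, rests on the rim; black round knob, diameter 24, 24 tall, to grasp. This point is 25 above the lid's underside, 12 above the flange's top and, when home, 17 above the tub's rim. z up.
- lid_blue_knob (a point): The same point of the blue lid, which is of the same shape with a blue flange. It may lie where the yellow one could; leave it alone.
- tub_blue: Open blue tub of the same size, standing on the table; origin: centre of its underside. Leave it.
- bottle_green: Green squeeze bottle, diameter 52, 168 tall with its red nozzle; origin: centre of its underside. Leave it.
- bottle_pink: Pink squeeze bottle, same size and origin. Leave it.
- bottle_purple: Purple squeeze bottle, same size and origin. Leave it.
- brush: Paint brush lying flat on the table; origin: on its underside. Leave it.

How it is judged:
At the end, for the whole second after the job is handed in: Yellow lid home on the yellow tub (5 mm off axis at most, flange within 1.8 mm of the rim, level within 3.4 deg), tub upright in the cradle, cradle within 1.5 mm of its stop, and the fingers still pressing the lid: the tub bears on the cradle with 10 to 50 N (value of joint cradle above 0.0185 m and horizontal distance between lid_yellow_knob and tub_yellow_rim below 0.005 m and z of lid_yellow_knob in the frame of tub_yellow between 0.0845 and 0.0888 m and angle between each of lid_yellow_knob, tub_yellow's own z axis and vertical below 0.06 rad and horizontal distance between tub_yellow and stand below 0.006 m and contact force between the fingers and lid_yellow above 5 N and contact force between tub_yellow and stand between 10 and 50 N); the arm keeps its last pose, push and grip.
It fails at once if the tub is crushed: pressed into the cradle with more than 60 N (contact force between tub_yellow and stand above 60 N).
It fails at once if the blue lid is moved by more than 30 mm (distance of lid_blue_knob from where it was at the start of the episode above 0.03 m).
It fails at once if the blue tub, a bottle or the brush is moved by more than 30 mm (distance of any of tub_blue, bottle_green, bottle_pink, bottle_purple, brush from where it was at the start of the episode above 0.03 m).
It also fails if it takes over 40 s, if anything falls off the work surface, if the arm or the gripper's body presses on something with over 40 N, if the wrist force passes 120 N, or if a joint passes its speed limit or range.

## Working session

There is one attempt and no reset: what is moved stays moved. The work goes in short steps, Python scripts to look and compute and a tool call to move; the robot and the scene stay as the last step left them, time stands still between calls to the robot, and variables do not carry over. Pictures are saved under pics/ and viewed, about 8 in all and at most 12, crops included, and the job is handed in when it is done.

Besides the shell and the picture viewer there is one more tool, called after "Emit:" as name(argument=value, ...), one argument or row to a line, values as JSON. step_arm: Moves the arm, as the interface text tells. Its arguments: {"type":"object","properties":{"steps":{"type":"array"}},"required":["steps"]}

```bash
ls; mkdir -p pics
cat > h.py <<'E'
from bench import *
import numpy as np, cv2
from scipy.spatial.transform import Rotation as R
def cam(name):
    m=camera_model(name); K=np.array(m["intrinsics"]); o=np.array(m["origin"]); q=np.array(m["orientation"])
    Rm=q if q.shape==(3,3) else (R.from_quat(q).as_matrix() if q.size==4 else R.from_euler('xyz',q).as_matrix())
    return K,o,Rm
def cloud(name,depth,mask):
    K,o,Rm=cam(name); v,u=np.nonzero(mask&(depth>0)); z=depth[v,u]
    p=np.stack([(u-K[0,2])*z/K[0,0],(v-K[1,2])*z/K[1,1],z],1)
    return p@Rm.T+o
def circ(p):  # least squares circle in xy
    A=np.c_[2*p[:,:2],np.ones(len(p))]; s=np.linalg.lstsq(A,(p[:,:2]**2).sum(1),rcond=None)[0]
    return s[:2],np.sqrt(s[2]+s[:2]@s[:2])
E
python3 - <<'E'
from h import *
print(camera_model("top"),camera_model("side"),get_obs())
ims=[]
for n in("top","side"):
    im,d=snapshot(n); cv2.imwrite(f"pics/{n}0.png",im[:,:,::-1]); np.save(n+"0.npy",d)
    for q in("lid_yellow_knob","lid_blue_knob","tub_yellow","stand","tub_blue"):
        for r in silhouettes(n,q)[:2]:
            p=cloud(n,d,r["pixels"]); 
            print(n,q,round(r["confidence"],2),np.round(r["rect"]),np.median(p,0).round(3) if len(p) else None,(np.percentile(p[:,2],[2,98]).round(3) if len(p) else ''))
E
```

```text
pics
{'intrinsics': array([[396.53494662,   0.        , 262.97311353],
       [  0.        , 396.53494662, 197.75649325],
       [  0.        ,   0.        ,   1.        ]]), 'origin': array([0.37186955, 0.03168422, 1.25394651]), 'orientation': array([-2.93067478,  0.00509623, -1.59589507])} {'intrinsics': array([[368.21563175,   0.        , 252.76641217],
       [  0.        , 368.21563175, 191.35632282],
       [  0.        ,   0.        ,   1.        ]]), 'origin': array([0.37332917, 0.68046357, 0.63142813]), 'orientation': array([-2.21377343,  0.00793725, -2.80955957])} {'time': 0.0, 'joint_positions': array([-1.45006700e+00,  8.79568984e-02,  1.37224008e+00, -3.70629125e-05,
        1.68356624e+00, -1.03110209e-01]), 'qvel': array([-0.00094718, -0.00011987, -0.00073981,  0.00045229, -0.00060607,
       -0.00037095]), 'joint_torque': array([-1.14592076e-04, -3.40188718e+01, -3.02425969e+01,  7.17670494e-02,
        3.31917917e-02, -1.84435607e-04]), 'tool_pos': array([ 0.12200101, -0.53576544,  0.21231029]), 'ee_rot': array([-3.13942983e+00, -1.86770050e-04,  2.23835206e-01]), 'w
[... 478 characters left out ...]
3]
top tub_yellow 0.87 [249. 222. 273. 253.] [0.5   0.045 0.093] [0.072 0.143]
top stand 0.71 [238. 218. 282. 266.] [0.476 0.043 0.013] [0.007 0.085]
top tub_blue 0.66 [265. 147. 290. 178.] [ 0.756 -0.017  0.024] [0.001 0.072]
side lid_yellow_knob 0.52 [304. 151. 331. 171.] [ 0.509 -0.304  0.014] [0.01  0.038]
side lid_blue_knob 0.7 [278. 213. 313. 237.] [0.489 0.079 0.077] [0.046 0.085]
side lid_blue_knob 0.51 [295. 182. 310. 189.] [ 0.526 -0.144  0.037] [0.014 0.039]
side tub_yellow 0.66 [280. 188. 315. 226.] [0.495 0.062 0.117] [0.083 0.142]
side stand 0.74 [260. 216. 323. 263.] [0.486 0.079 0.015] [0.003 0.083]
side tub_blue 0.79 [191. 175. 221. 215.] [ 0.747 -0.001  0.045] [0.002 0.07 ]
```

Run:
```python
from h import *
a=cv2.imread("pics/top0.png");b=cv2.imread("pics/side0.png")
a=cv2.resize(a[130:290,180:420],(720,480))[:300+180];b=cv2.resize(b[120:280,170:370],None,fx=2,fy=2)
cv2.imwrite("pics/v1.png",a); cv2.imwrite("pics/v2.png",cv2.imread("pics/side0.png"))
d=np.load("top0.npy")
m=np.zeros(d.shape,bool)
def win(r,zlo,zhi):
    m=np.zeros(d.shape,bool); m[r[1]-4:r[3]+4,r[0]-4:r[2]+4]=1
    p=cloud("top",d,m); return p[(p[:,2]>zlo)&(p[:,2]<zhi)]
for n,r,lo,hi in(("knobY",(362,224,388,249),.03,.05),("knobB",(304,221,334,245),.03,.05),("flY",(362,224,388,249),.008,.02),("rim",(240,215,285,260),.136,.148)):
    p=win(r,lo,hi); print(n,len(p),((p.min(0)+p.max(0))/2).round(4),p.mean(0).round(4),circ(p))
```

```text
knobY 49 [ 0.5116 -0.3127  0.0367] [ 0.5117 -0.312   0.0365] (array([ 0.5118007 , -0.31230134]), np.float64(0.008448837182395263))
knobB 48 [ 0.5252 -0.14    0.0366] [ 0.5242 -0.1392  0.0363] (array([ 0.52439061, -0.13929736]), np.float64(0.008464543334986783))
flY 462 [ 0.5114 -0.3119  0.0139] [ 0.5113 -0.3119  0.0132] (array([ 0.51185462, -0.31296907]), np.float64(0.03029972408073477))
rim 99 [0.4953 0.0427 0.1405] [0.4961 0.0438 0.1405] (array([0.49523692, 0.04349554]), np.float64(0.036214573501274674))
```

View pics/v1.png

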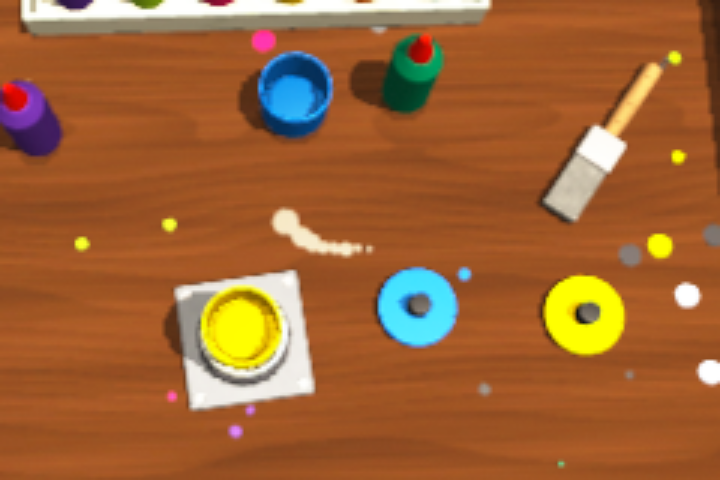

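View pics/v2.png

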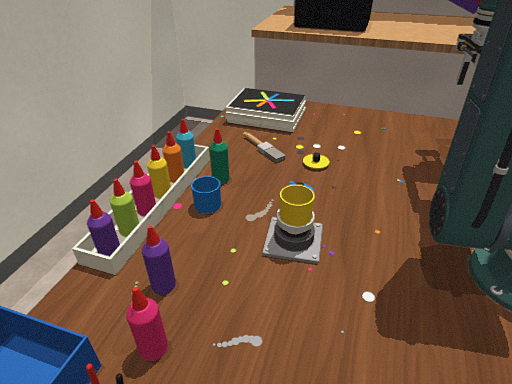

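The top view shows the yellow lid at about px (375,236), the blue lid at (319,232) and the yellow tub in the stand at (261,238). The side view agrees, with the yellow lid at (316,161) and the tub at (297,205). The best detections match both pictures, so I'm moving to above the yellow knob at (0.512, -0.312).

Emit:
step_arm(
  steps=[
    {"jaw": 1, "tx": 0.43, "ty": -0.131, "tz": 0.1},
    {"jaw": 1, "tx": 0.43, "ty": -0.131, "tz": 0.1},
    {"jaw": 1, "tx": 0.43, "ty": -0.131, "tz": 0.1},
    {"jaw": 1, "tx": 0.43, "ty": -0.131, "tz": 0.1},
    {"jaw": 1, "tx": 0.43, "ty": -0.131, "tz": 0.1},
    {"jaw": 1, "tx": 0.43, "ty": -0.131, "tz": 0.1},
    {"jaw": 1, "tx": 0.43, "ty": -0.131, "tz": 0.1},
    {"jaw": 1, "tx": 0.43, "ty": -0.131, "tz": 0.1},
  ],
)

```text
invalid input
```

Emit:
step_arm(
  steps=[
    {"jaw": 1, "tx": 0.43, "ty": -0.131, "tz": 0.1, "ax": 0, "ay": 0, "az": 0},
    {"jaw": 1, "tx": 0.43, "ty": -0.131, "tz": 0.1, "ax": 0, "ay": 0, "az": 0},
    {"jaw": 1, "tx": 0.43, "ty": -0.131, "tz": 0.1, "ax": 0, "ay": 0, "az": 0},
    {"jaw": 1, "tx": 0.43, "ty": -0.131, "tz": 0.1, "ax": 0, "ay": 0, "az": 0},
    {"jaw": 1, "tx": 0.43, "ty": -0.131, "tz": 0.1, "ax": 0, "ay": 0, "az": 0},
    {"jaw": 1, "tx": 0.43, "ty": -0.131, "tz": 0.1, "ax": 0, "ay": 0, "az": 0},
    {"jaw": 1, "tx": 0.43, "ty": -0.131, "tz": 0.1, "ax": 0, "ay": 0, "az": 0},
    {"jaw": 1, "tx": 0.43, "ty": -0.131, "tz": 0.1, "ax": 0, "ay": 0, "az": 0},
  ],
)

```text
time: 1.4
tool_pos: [0.4626, -0.3413, 0.1265]
ee_rot: [3.141, -0.0, 0.224]
wrist_force: [-0.2, -0.9, 1.2]
width: 0.094
```

Emit:
step_arm(
  steps=[
    {"jaw": 1, "tx": 0.0545, "ty": -0.017, "tz": 0.05, "ax": 0, "ay": 0, "az": 0},
    {"jaw": 1, "tx": 0.0545, "ty": -0.017, "tz": 0.05, "ax": 0, "ay": 0, "az": 0},
    {"jaw": 1, "tx": 0.0545, "ty": -0.017, "tz": 0.05, "ax": 0, "ay": 0, "az": 0},
    {"jaw": 1, "tx": 0.0545, "ty": -0.017, "tz": 0.05, "ax": 0, "ay": 0, "az": 0},
  ],
)

```text
time: 1.8
tool_pos: [0.5118, -0.3126, 0.0763]
ee_rot: [3.141, 0.001, 0.225]
wrist_force: [0.5, 0.4, 0.7]
width: 0.094
```

Run:
```python
from h import *
print({k:np.round(v,4) for k,v in get_obs().items() if k in("time","tool_pos","ee_rot","wrist_force","width")})
im,d=snapshot("side"); cv2.imwrite("pics/s1.png",cv2.resize(im[100:200,240:400,::-1],None,fx=4,fy=4))
```

```text
{'time': np.float64(1.8), 'tool_pos': array([ 0.5118, -0.3126,  0.0763]), 'ee_rot': array([3.1411e+00, 9.0000e-04, 2.2480e-01]), 'wrist_force': array([0.4786, 0.373 , 0.7319]), 'width': np.float64(0.094)}
```

View pics/s1.png

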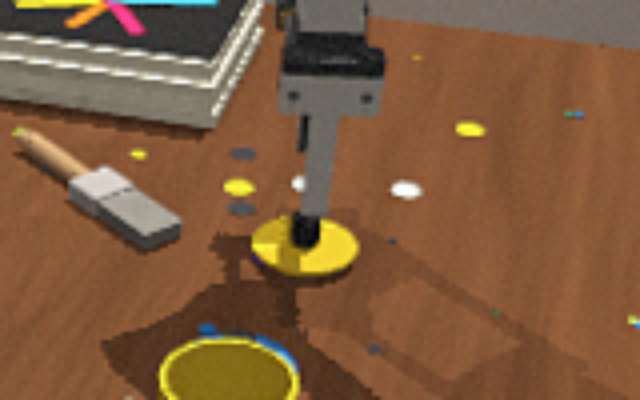

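The picture shows the gripper above the yellow lid's knob, at about (305,230) in the crop. I'll descend and grip.

Emit:
step_arm(
  steps=[
    {"jaw": 1, "tx": 0, "ty": 0, "tz": 0.03, "ax": 0, "ay": 0, "az": 0},
    {"jaw": 1, "tx": 0, "ty": 0, "tz": 0.051, "ax": 0, "ay": 0, "az": 0},
    {"jaw": 1, "tx": 0, "ty": 0, "tz": 0.051, "ax": 0, "ay": 0, "az": 0},
    {"jaw": 1, "tx": 0, "ty": 0, "tz": 0.051, "ax": 0, "ay": 0, "az": 0},
  ],
)

```text
time: 2.25
tool_pos: [0.5117, -0.3149, 0.028]
ee_rot: [3.138, -0.002, 0.222]
wrist_force: [1.1, -0.3, 0.3]
width: 0.0939
```

Emit:
step_arm(
  steps=[
    {"jaw": 0, "tx": 0, "ty": 0, "tz": 0, "ax": 0, "ay": 0, "az": 0},
    {"jaw": 0, "tx": 0, "ty": 0, "tz": 0, "ax": 0, "ay": 0, "az": 0},
    {"jaw": 0, "tx": 0, "ty": 0, "tz": 0, "ax": 0, "ay": 0, "az": 0},
    {"jaw": 0, "tx": 0, "ty": 0, "tz": 0, "ax": 0, "ay": 0, "az": 0},
    {"jaw": 0, "tx": 0, "ty": 0, "tz": 0, "ax": 0, "ay": 0, "az": 0},
    {"jaw": 0, "tx": 0, "ty": 0, "tz": 0, "ax": 0, "ay": 0, "az": 0},
    {"jaw": 0, "tx": 0, "ty": 0, "tz": 0, "ax": 0, "ay": 0, "az": 0},
    {"jaw": 0, "tx": 0, "ty": 0, "tz": 0, "ax": 0, "ay": 0, "az": 0},
  ],
)

```text
time: 3.05
tool_pos: [0.5117, -0.3148, 0.0278]
ee_rot: [3.138, -0.001, 0.222]
wrist_force: [-0.7, 0.2, -0.1]
width: 0.0335
```

Emit:
step_arm(
  steps=[
    {"jaw": 0.36, "tx": 0, "ty": -0.002, "tz": 0.005, "ax": 0, "ay": 0, "az": 0},
    {"jaw": 0.36, "tx": 0, "ty": -0.002, "tz": 0.005, "ax": 0, "ay": 0, "az": 0},
    {"jaw": 0, "tx": 0, "ty": -0.002, "tz": 0.005, "ax": 0, "ay": 0, "az": 0},
    {"jaw": 0, "tx": 0, "ty": -0.002, "tz": 0.005, "ax": 0, "ay": 0, "az": 0},
    {"jaw": 0, "tx": 0, "ty": -0.002, "tz": 0.005, "ax": 0, "ay": 0, "az": 0},
    {"jaw": 0, "tx": 0, "ty": -0.002, "tz": 0.005, "ax": 0, "ay": 0, "az": 0},
    {"jaw": 0, "tx": 0, "ty": -0.002, "tz": 0.005, "ax": 0, "ay": 0, "az": 0},
  ],
)

```text
time: 3.75
tool_pos: [0.5112, -0.3129, 0.0228]
ee_rot: [3.138, -0.001, 0.222]
wrist_force: [0.3, 0.0, -0.1]
width: 0.0235
```

Emit:
step_arm(
  steps=[
    {"jaw": 0, "tx": 0, "ty": 0, "tz": -0.03, "ax": 0, "ay": 0, "az": 0},
    {"jaw": 0, "tx": 0, "ty": 0, "tz": -0.07, "ax": 0, "ay": 0, "az": 0},
    {"jaw": 0, "tx": 0, "ty": 0, "tz": -0.11, "ax": 0, "ay": 0, "az": 0},
    {"jaw": 0, "tx": 0, "ty": 0, "tz": -0.15, "ax": 0, "ay": 0, "az": 0},
    {"jaw": 0, "tx": 0, "ty": 0, "tz": -0.18, "ax": 0, "ay": 0, "az": 0},
    {"jaw": 0, "tx": 0, "ty": 0, "tz": -0.18, "ax": 0, "ay": 0, "az": 0},
  ],
)

```text
time: 4.35
tool_pos: [0.513, -0.314, 0.2095]
ee_rot: [3.129, -0.009, 0.222]
wrist_force: [1.0, -0.2, 0.1]
width: 0.0234
```

```bash
cat > g.py <<'E'
from h import *
import sys
o=get_obs(); t=np.array([float(a) for a in sys.argv[1:4]])
Rm=R.from_euler('xyz',o["ee_rot"]).as_matrix()
print(o["tool_pos"],o["ee_rot"],o["wrist_force"],o["width"],"shift",(Rm.T@(t-o["tool_pos"])).round(4))
E
python3 g.py 0.4955 0.0432 0.205
```

```text
[ 0.51303843 -0.31395005  0.2095032 ] [ 3.12908347 -0.00917775  0.22193364] [ 1.02397388 -0.15477908  0.11878149] 0.023375948434892997 shift [ 0.0615 -0.3523  0.0007]
```

Emit:
step_arm(
  steps=[
    {"jaw": 0, "tx": 0.0615, "ty": -0.352, "tz": 0, "ax": 0, "ay": 0, "az": 0},
    {"jaw": 0, "tx": 0.0615, "ty": -0.352, "tz": 0, "ax": 0, "ay": 0, "az": 0},
    {"jaw": 0, "tx": 0.0615, "ty": -0.352, "tz": 0, "ax": 0, "ay": 0, "az": 0},
    {"jaw": 0, "tx": 0.0615, "ty": -0.352, "tz": 0, "ax": 0, "ay": 0, "az": 0},
    {"jaw": 0, "tx": 0.0615, "ty": -0.352, "tz": 0, "ax": 0, "ay": 0, "az": 0},
    {"jaw": 0, "tx": 0.0615, "ty": -0.352, "tz": 0, "ax": 0, "ay": 0, "az": 0},
    {"jaw": 0, "tx": 0.0615, "ty": -0.352, "tz": 0, "ax": 0, "ay": 0, "az": 0},
    {"jaw": 0, "tx": 0.0615, "ty": -0.352, "tz": 0, "ax": 0, "ay": 0, "az": 0},
  ],
)

```text
time: 5.15
tool_pos: [0.4942, 0.0479, 0.204]
ee_rot: [3.132, -0.007, 0.229]
wrist_force: [-0.6, 0.3, -0.3]
width: 0.0236
```

```bash
python3 g.py 0.4955 0.0432 0.205
python3 - <<'E'
from h import *
o=get_obs(); T=R.from_euler('xyz',o["ee_rot"]); want=R.from_euler('xyz',[np.pi,0,o["ee_rot"][2]])
print("turn",(T.inv()*want).as_rotvec().round(4))
im,d=snapshot("side"); cv2.imwrite("pics/s2.png",cv2.resize(im[120:280,220:380,::-1],(600,600)))
r=silhouettes("side","lid_yellow_knob"); r2=silhouettes("side","tub_yellow")
for q in(r,r2):
  for x in q[:2]:
    p=cloud("side",d,x["pixels"]); print(x["confidence"],x["rect"],p.min(0).round(3),p.max(0).round(3))
E
```

```text
[0.49415141 0.04793794 0.20403342] [ 3.13196157 -0.00723295  0.22916394] [-0.56276754  0.31462327 -0.25385529] 0.02356073802087671 shift [ 0.0002  0.0049 -0.0009]
turn [ 0.0096 -0.0072 -0.    ]
0.7 [276.7, 167.4, 318.6, 189.6] [ 0.455 -0.264 -0.003] [0.535 0.091 0.223]
0.77 [278.1, 184.7, 314.9, 226.6] [ 0.458 -0.169 -0.001] [0.58  0.09  0.193]
```

View pics/s2.png

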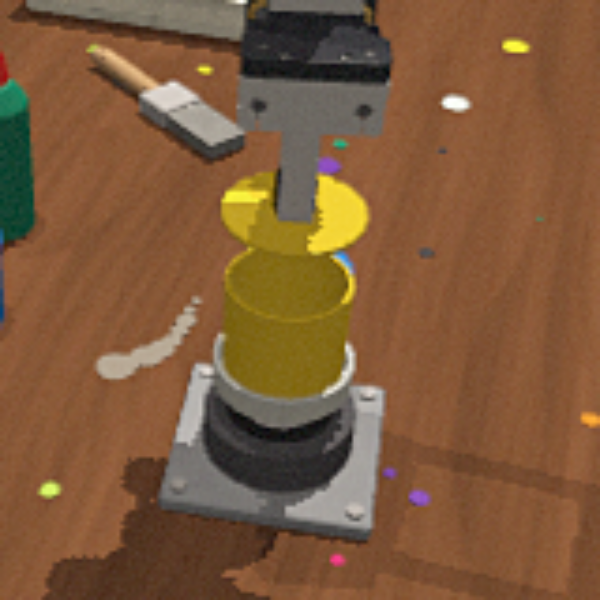

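The lid is held at crop (295,210), above the tub mouth at (290,285). The flange may be tilted a little, so I'll fit its plane and compare its centre with the rim from the same camera.

```bash
cat > fit.py <<'E'
from h import *
from scipy.ndimage import binary_erosion
def yellow(im):
    h=cv2.cvtColor(np.ascontiguousarray(im),cv2.COLOR_RGB2HSV); return (h[...,0]>20)&(h[...,0]<34)&(h[...,1]>130)&(h[...,2]>60)
if __name__=="__main__":
    im,d=snapshot("side"); m=yellow(im); w=np.zeros_like(m); w[155:235,265:330]=1
    p=cloud("side",d,m&w); pe=cloud("side",d,binary_erosion(m&w))
    def plane(q):
        for _ in range(4):
            c=q.mean(0); n=np.linalg.svd(q-c,full_matrices=False)[2][2]; n*=np.sign(n[2]); e=abs((q-c)@n); q=q[e<max(.002,1.5*e.std())] if _<3 else q
        return c,n,e.std(),len(q)
    f=pe[(pe[:,2]>.17)]; c,n,s,N=plane(f); print("flange plane",c.round(4),"n",n.round(4),s,N)
    full=p[p[:,2]>.165]; full=full[abs((full-c)@n)<.004]
    hull=cv2.convexHull((full[:,:2]*1e4).astype(np.float32))[:,0]/1e4
    print("flange centre (outline)",circ(hull), "bbox mid",((full.min(0)+full.max(0))/2).round(4))
    rim=p[(p[:,2]>.136)&(p[:,2]<.146)]; hull=cv2.convexHull((rim[:,:2]*1e4).astype(np.float32))[:,0]/1e4
    print("rim",len(rim),circ(hull),"bbox",rim.min(0).round(4),rim.max(0).round(4))
    print(get_obs()["tool_pos"])
E
python3 fit.py
```

```text
flange plane [0.4937 0.0526 0.1953] n [-0.0105  0.0106  0.9999] 0.0004413603644976875 459
flange centre (outline) (array([0.49575246, 0.04506215]), np.float64(0.040519752007511615)) bbox mid [0.4958 0.0452 0.1949]
rim 168 (array([0.49574997, 0.04506744]), np.float64(0.037489181074665506)) bbox [0.4584 0.0092 0.1361] [0.5324 0.0829 0.1441]
[0.49533026 0.04196354 0.20460846]
```

The flange and rim centres coincide at (0.4957, 0.0451) in the same camera. The tilt is 0.015 rad, so I'll level the lid while lowering to just above the rim.

Emit:
step_arm(
  steps=[
    {"jaw": 0, "tx": 0, "ty": 0, "tz": 0.015, "ax": 0.012, "ay": -0.008, "az": 0},
    {"jaw": 0, "tx": 0, "ty": 0, "tz": 0.03, "ax": 0.012, "ay": -0.008, "az": 0},
    {"jaw": 0, "tx": 0, "ty": 0, "tz": 0.038, "ax": 0.012, "ay": -0.008, "az": 0},
    {"jaw": 0, "tx": 0, "ty": 0, "tz": 0.038, "ax": 0.012, "ay": -0.008, "az": 0},
    {"jaw": 0, "tx": 0, "ty": 0, "tz": 0.038, "ax": 0.012, "ay": -0.008, "az": 0},
  ],
)

```text
time: 5.85
tool_pos: [0.4956, 0.0412, 0.1661]
ee_rot: [3.141, 0.001, 0.22]
wrist_force: [0.2, 0.3, 0.5]
width: 0.0234
```

```bash
python3 g.py 0.4953 0.042 0.156
```

```text
[0.49555858 0.04115642 0.16610875] [3.14082507e+00 1.48509864e-03 2.20397306e-01] [0.18361639 0.28542398 0.45831987] 0.02339508614754239 shift [-0.0001 -0.0009  0.0101]
```

Emit:
step_arm(
  steps=[
    {"jaw": 0, "tx": 0, "ty": -0.001, "tz": 0.004, "ax": 0, "ay": 0, "az": 0},
    {"jaw": 0, "tx": 0, "ty": -0.001, "tz": 0.007, "ax": 0, "ay": 0, "az": 0},
    {"jaw": 0, "tx": 0, "ty": -0.001, "tz": 0.01, "ax": 0, "ay": 0, "az": 0},
    {"jaw": 0, "tx": 0, "ty": -0.001, "tz": 0.012, "ax": 0, "ay": 0, "az": 0},
    {"jaw": 0, "tx": 0, "ty": -0.001, "tz": 0.012, "ax": 0, "ay": 0, "az": 0},
  ],
)

```text
time: 6.35
tool_pos: [0.4955, 0.0423, 0.1551]
ee_rot: [3.141, 0.0, 0.221]
wrist_force: [-1.7, 0.7, 5.0]
width: 0.0238
```

```bash
python3 g.py 0.4953 0.042 0.156
python3 - <<'E'
from h import *
im,d=snapshot("side"); cv2.imwrite("pics/s3.png",cv2.resize(im[150:270,235:355,::-1],(600,600)))
E
```

```text
[0.49549802 0.04225849 0.15508133] [3.14061281e+00 4.59235212e-04 2.20664632e-01] [-1.73446164  0.70887923  5.03448648] 0.02379931295889918 shift [-0.0003  0.0002 -0.0009]
```

View pics/s3.png

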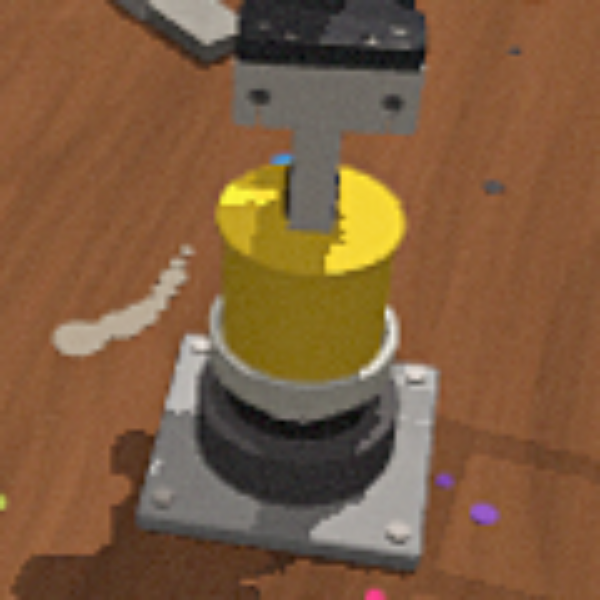

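The flange sits on the rim at crop (310,220), with no gap and no visible tilt, and the wrist shows 5 N. I'll press in stages.

Emit:
step_arm(
  steps=[
    {"jaw": 0, "tx": 0, "ty": 0, "tz": 0.004, "ax": 0, "ay": 0, "az": 0},
    {"jaw": 0, "tx": 0, "ty": 0, "tz": 0.008, "ax": 0, "ay": 0, "az": 0},
    {"jaw": 0, "tx": 0, "ty": 0, "tz": 0.012, "ax": 0, "ay": 0, "az": 0},
    {"jaw": 0, "tx": 0, "ty": 0, "tz": 0.016, "ax": 0, "ay": 0, "az": 0},
    {"jaw": 0, "tx": 0, "ty": 0, "tz": 0.016, "ax": 0, "ay": 0, "az": 0},
  ],
)

```text
time: 6.9
tool_pos: [0.4957, 0.0423, 0.1412]
ee_rot: [3.14, -0.001, 0.221]
wrist_force: [-3.5, 0.2, 9.9]
width: 0.0235
```

```bash
python3 g.py 0.4953 0.042 0.135
```

```text
[0.49565903 0.0422804  0.14122084] [ 3.14023077e+00 -1.04159738e-03  2.20713709e-01] [-3.51348154  0.20483187  9.88054658] 0.023511175033923814 shift [-0.0004  0.0002  0.0062]
```

Emit:
step_arm(
  steps=[
    {"jaw": 0, "tx": -0.0007, "ty": 0, "tz": 0.003, "ax": 0, "ay": 0, "az": 0},
    {"jaw": 0, "tx": -0.0007, "ty": 0, "tz": 0.006, "ax": 0, "ay": 0, "az": 0},
    {"jaw": 0, "tx": -0.0007, "ty": 0, "tz": 0.007, "ax": 0, "ay": 0, "az": 0},
    {"jaw": 0, "tx": -0.0007, "ty": 0, "tz": 0.007, "ax": 0, "ay": 0, "az": 0},
  ],
)

```text
time: 7.3
tool_pos: [0.4956, 0.0423, 0.1373]
ee_rot: [3.14, -0.004, 0.221]
wrist_force: [-4.2, 1.6, 12.7]
width: 0.0233
```

```bash
python3 g.py 0.4953 0.042 0.135
```

```text
[0.49564787 0.04225432 0.1373192 ] [ 3.13960187 -0.00415697  0.22095442] [-4.17514505  1.60501837 12.65195902] 0.023321533083652726 shift [-0.0004  0.0002  0.0023]
```

Emit:
step_arm(
  steps=[
    {"jaw": 0, "tx": -0.001, "ty": 0, "tz": 0.004, "ax": 0, "ay": 0.003, "az": 0},
    {"jaw": 0, "tx": -0.001, "ty": 0, "tz": 0.005, "ax": 0, "ay": 0.003, "az": 0},
    {"jaw": 0, "tx": -0.001, "ty": 0, "tz": 0.006, "ax": 0, "ay": 0.003, "az": 0},
    {"jaw": 0, "tx": -0.001, "ty": 0, "tz": 0.006, "ax": 0, "ay": 0.003, "az": 0},
  ],
)

```text
time: 7.7
tool_pos: [0.4957, 0.0423, 0.1355]
ee_rot: [3.139, -0.012, 0.221]
wrist_force: [-5.1, -0.1, 14.8]
width: 0.0236
```

```bash
python3 g.py 0.4953 0.042 0.135
```

```text
[0.49566889 0.04225007 0.13552176] [ 3.13887293 -0.01150077  0.22118246] [-5.0775001  -0.12421365 14.84072203] 0.023580307823016892 shift [-0.0004  0.0002  0.0005]
```

Emit:
step_arm(
  steps=[
    {"jaw": 0, "tx": -0.001, "ty": 0, "tz": 0.004, "ax": 0.003, "ay": -0.012, "az": 0},
    {"jaw": 0, "tx": -0.001, "ty": 0, "tz": 0.005, "ax": 0.003, "ay": -0.012, "az": 0},
    {"jaw": 0, "tx": -0.001, "ty": 0, "tz": 0.006, "ax": 0.003, "ay": -0.012, "az": 0},
    {"jaw": 0, "tx": -0.001, "ty": 0, "tz": 0.006, "ax": 0.003, "ay": -0.012, "az": 0},
  ],
)

```text
time: 8.1
tool_pos: [0.4959, 0.0422, 0.1354]
ee_rot: [3.141, -0.005, 0.221]
wrist_force: [-7.6, 0.6, 21.5]
width: 0.0232
```

```bash
python3 g.py 0.4953 0.042 0.135
python3 - <<'E'
from h import *
im,d=snapshot("side"); cv2.imwrite("pics/s4.png",cv2.resize(im[150:270,235:355,::-1],(600,600)))
from fit import yellow
m=yellow(im); w=np.zeros_like(m); w[155:240,265:330]=1
from scipy.ndimage import binary_erosion
p=cloud("side",d,binary_erosion(m&w)); f=p[(p[:,2]>.118)&(p[:,2]<.134)]
z0=np.median(p[p[:,2]>.115][:,2]); f=p[abs(p[:,2]-z0)<.005]
c=f.mean(0); n=np.linalg.svd(f-c,full_matrices=False)[2][2]; print(c.round(4),n.round(4),len(f),z0)
h=cv2.convexHull((f[:,:2]*1e4).astype(np.float32))[:,0]/1e4; print(circ(h))
E
```

```text
[0.49593207 0.04223344 0.13544864] [ 3.14070785 -0.00490638  0.22149007] [-7.58216725  0.59500779 21.4551167 ] 0.023221278147142525 shift [-0.0007  0.0001  0.0004]
[0.494  0.0545 0.1265] [0.0045 0.0115 0.9999] 477 0.1264897409999356
(array([0.49542613, 0.04674818]), np.float64(0.03893510134487121))
```

View pics/s4.png

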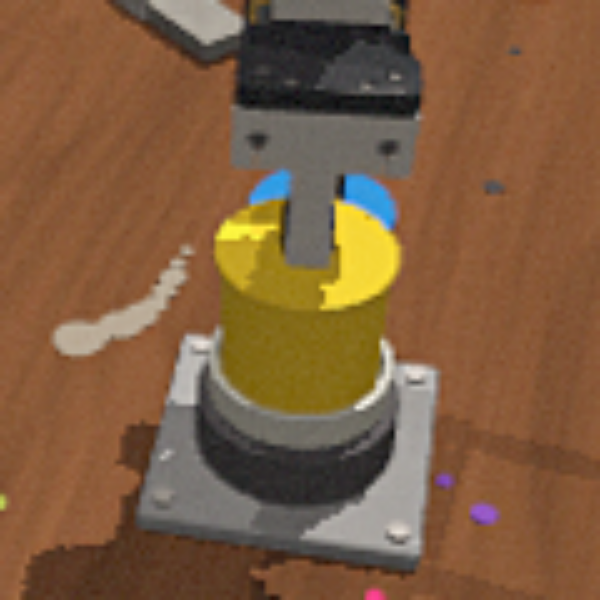

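The cradle has gone down onto the drum. The flange top is at 0.1265 m (0.126 expected), the tilt is about 0.012 rad, and TCP height stopped changing while force rose from 15 to 21.5 N, so it is on the stop. I'll check the force is steady, then hand in.

Run:
```python
from h import *
o=get_obs(); print(o["time"],o["tool_pos"],o["wrist_force"],o["width"])
if 15<o["wrist_force"][2]<32: print(close_job())
```

```text
8.15 [0.49590714 0.04224224 0.13545567] [-7.06339739  0.51414269 21.21945988] 0.02340857616035085
the job is handed in; nothing more can be done
None
```

I put the yellow lid on the yellow tub, pressed it down until the cradle reached its stop, and handed the job in at 8.15 s while still holding it. No verdict was reported.

**Last checks**
- **Push:** steady at about 21 N vertical, within the 15–30 N range for a good hold.
- **On the stop:** the flange top measured 0.1265 m, against 0.126 m expected. The push rose from 15 to 21 N with almost no further movement.
- **Level:** the lid was tilted about 0.012 rad, and the grip width was 23.4 mm on the 24 mm knob.
- **Position:** before lowering, the flange and rim centres agreed to under 0.1 mm in the side camera.

**What disagreed or was not checked**
- **Sideways force:** about 7 N along −x remained during the press, and my small shifts did not remove it.
- **Wrong-way correction:** one small tilt correction went the wrong way. I reversed it in the next move.
- **Final centre:** the last flange outline was about 1.7 mm off the earlier rim centre in y. The lower edge was trimmed in that fit, so I consider it unreliable; the limit is 5 mm.
- **Other objects:** I did not measure the blue lid, blue tub, bottles and brush again at the end. I felt no contact with any of them, and the ones visible in the pictures looked undisturbed.

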